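# Seat and clamp the bangle mould

### The arm

A 6-joint arm with a two-finger parallel gripper is mounted at the origin on the work surface. World frame = base frame: x ahead of the robot, y to its left, z up, the work surface at z = 0. Lengths are in m, angles in rad, forces in N, time in s.
With the tool pointing down it reaches from about 0.375 to 0.9 m from the base axis. Payload 3.1 kg.
Tool frame: the origin (TCP) lies between the finger pads; the fingertips stand 8 mm ahead of it and the grasp point (between the pads) lies 11 mm behind it; z points along the fingers, y is the line along which they close (so a half turn about z gives the same grasp; the last joint's range is limited). The gripper opens to 87 mm and grips with 3 to 60 N. Pads are 19 mm wide; open, the fingers measure 117 mm over their backs; the gripper's body (75 mm by 190 mm) begins 51 mm behind the grasp point.
Start: joints at [1.065, 0.527, 1.433, -0, 1.181, -0.178], TCP at [0.201, 0.592, 0.231] pointing down, gripper open.
Joint ranges: [-3.08, 3.08], [-0.75, 2.2], [0.22, 2.44], [-1.43, 4.57], [0, 2.65], [-2.85, 2.85]. Speed limits (rad/s): [2.79, 2.79, 3.14, 3.14, 3.14, 3.14].

### API

Orientations are given as a unit quaternion [x, y, z, w].
In Python, from rig import robot, vision, job gives the robot as it stands.
- The arm moves only by the shell command python3 -m handwheel 'ROWS' [OPENING] [FORCE]. ROWS is JSON, a list of rows, each a list of 4 numbers: the shift along the tool's x, y, z as a fraction of full scale, then the turn about the tool's z as a fraction of full scale. A call has 1 to 20 rows; each row is the pose to reach, as a shift and turn from the pose commanded when the call began, along the tool's axes at that moment, turning the shorter way round; what a row does not reach only later rows make up. Full scale, the value 1, is 300 mm for a shift and 2 pi rad for a turn. A row lasts 1/12 s, in which the tool goes at most 41.7 mm and 7.16 degrees, less where a joint would pass 70% of its speed; a pose out of reach is approached as far as the arm can. A call with a number of a shift or a turn outside -1 to 1 is refused whole. A call with a gripper value outside its range is refused whole. OPENING is the opening in per cent of the stroke, from 0 (shut) to 100 (fully open), set as the call begins (- or left out, the last holds). The fingers move at their own pace and stop on an object; FORCE is the grip in N (left out, the last holds). Time passes only in rows, so rows that repeat a pose let the fingers close. It gives the time, the measured TCP pose, the force, the opening and the grip force at its end, in the units of the state.
- robot.get_obs(): the state, without advancing time (a new reading comes with each control period).
- vision.camera(name): name is "scene" or "top"; returns a dict with "frame" (480x640x3 uint8, red, green, blue), "K" (3x3 intrinsics, pixels), "cam_to_world" (4x4, takes a point from camera to world coordinates). Camera axes: x right, y down, z forward; pixel columns grow to the right and rows downward; lengths in m; the calibration is good to about 2 mm. A picture is of the moment at which its call begins. There is no depth.
- job.hand_in(): hands the job in; it is judged then, once.
Trained networks look in the newest picture that a camera, given by its name, has taken for a name from the list of things; names that differ only in an ending like _2 or _b are one class to them, and where a whole thing is asked for, a point or a joint stands for the part that bears it (a point fixed in the world has none). Each returns a list of dicts, best first, with "conf" (0 to 1); they miss things now and then, are a little off and sometimes report something else, mostly with a low value. They report only what shows in the picture. A call takes as long as a camera call. They do not tell look-alikes from the thing itself.
- vision.look_for(camera, label): "point" ([row, column] in pixels, amid what is visible of it).
- vision.outline_of(camera, label): "mask" (480x640 bool, what is visible of it) and "point" ([row, column] in pixels, amid what is visible of it).
The state is a dict: "time": time; "q": joint angles; "joint_velocities": joint speeds; "joint_torque": joint torques, N m; "position": TCP position; "tool_rot": TCP orientation; "ft_force": force on the tool from outside, world axes, zero at the start; "moment": the same for the moment, N m; "grip_width": finger opening in m; "grip_force": force on a finger pad.
Only numpy, scipy, OpenCV 4.12 (cv2) and the standard library are available. Lean on these libraries where they do the work, as an engineer would, in place of code of your own. Each camera call takes 0.05 s, during which the arm holds its last target. There are 200 camera calls.

### The job

Using only the fingertips, push the grooved wooden bangle mould along its channel until it sits fully against the metal end stop, and then flip the handle of the toggle clamp over past its centre so that it snaps across and its rubber foot clamps down on the mould. Nothing is to be picked up: do not lift or tip the mould, and leave the wooden mandrel, the lac stick and the brass bangle where they are.

Things in the scene. Friction and masses are not known exactly. Their poses are not given: they have to be found in the camera images.
- jig: Fixed jig: steel plate 270 x 180 x 12 mm, spanning x -135..135, y -120..60 mm from the origin, which lies on the table under the channel's centre line. +x is the push direction, roughly away from the robot; z up. The clamp bracket stands on the plate on the -y side of the channel at x 35..85, y -107..-53 mm, up to 80 mm above the table.
- channel_mouth (a point): Centre of the channel's floor at its open -x end (jig x = -120 mm), 12 mm above the table; axes are the jig's. The channel is 64 mm wide between two aluminium rails, each 10 mm wide, 220 mm long along x, tops 26 mm above the table.
- stop_face (a point): Centre of the end stop's face at jig (100, 0, 32) mm, which closes the +x end of the channel: a steel block 84 mm wide, 20 mm thick, top 46 mm above the table. Axes are the jig's.
- mould: Loose hardwood block 110 (x) x 60 (y) x 40 mm high, ribs and grooves lengthwise on top, 0.17 to 0.34 kg, in the jig's channel, axes within 2 degrees of the jig's. Origin: centre of its underside; top 52 mm above the table. Starts 25 to 55 mm short of the stop; fully home its origin is at jig x = 45 mm. It slides with a push of 1 to 5 N.
- pivot (a point): Hinge of the clamp lever, fixed at jig (60, -80, 70) mm; the hinge line runs along the jig's x. Axes are the jig's.
- lever (a joint): Lever angle, rad. 0 = open (start): handle leans 0.55 rad from upright to the jig's -y side, foot up. Grows as the handle is pushed towards jig +y, over the channel. Spring-loaded: below 0.55 (handle upright) it springs back to 0, beyond that it snaps over. About 1.1 when clamped, foot pressing with about 5 N (1.25: nothing under the foot). Takes about 5 N at the grip.
- lever_grip (a point): Point on the handle's centre line 85 mm from the pivot. Handle: steel rod with a black plastic grip of 20 mm diameter, from 45 mm to its round end 105 mm from the pivot. Open, this point is at about jig (60, -124, 142) mm; when upright the handle's end is 175 mm above the table.
- lever_foot (a point): Centre of the underside of the rubber foot (20 mm diameter) on the lever's nose. Clamped it lies on the mould's top at jig (60, 0, 52) mm; open it is at about jig (60, -28, 133) mm.
- mandrel: Bystander, leave alone: loose upright tapered dark wooden mandrel, 130 mm tall, foot 64 mm diameter, on the table 170 to 200 mm to the -y side of the jig's origin and nearer the robot than the clamp. Origin: centre of its underside.
- lac_stick: Bystander, leave alone: 45 x 30 x 26 mm block of lac on a 14 mm thick wooden stick, 210 mm long overall, lying on the table on the jig's +y side; the block is at its +x end; origin on the table 112 mm from the block's end.
- bangle: Bystander, leave alone: loose brass bangle, 72 mm outer diameter, 12 mm high, flat on the table on the jig's +y side; origin at the centre of its underside.
Things that resemble listed ones, but are neither listed nor needed, are in the scene too. What is meant by the mould is not green or pink, and is the smaller of those in its own colour.

How it is judged:
On the way, in this order (a step that is already met when the one before it is completed fails the run):
1. the mould is fully home against the end stop while the clamp is still open (x of mould in the frame of jig above 0.041 m and value of joint lever below 0.3 rad), for 0.2 s.
2. the lever has been flipped past centre and its foot is down on the mould (value of joint lever above 1 rad and contact force between lever and mould above 1.5 N), for 0.2 s.
At the end, for the whole second after the job is handed in: The mould lies flat in the channel within 4 mm of the end stop, at rest; the lever stays snapped over (1.0 to 1.17 rad) with its rubber foot pressing on the mould by more than 1.5 N; mandrel, lac stick and bangle are within 20 mm of where they started (all of step 2 and x of mould in the frame of jig above 0.041 m and z of mould in the frame of jig below 0.015 m and value of joint lever below 1.17 rad and linear speed of mould below 0.01 m/s and distance of each of mandrel, lac_stick, bangle from where it was at the start of the episode below 0.02 m); the robot touches nothing.
It fails at once if the mould is lifted or tipped out of its channel (z of mould in the frame of jig above 0.02 m or angle between mould's own z axis and vertical above 0.15 rad).
It fails at once if a bystander is pushed more than 20 mm, knocked over or picked up (distance of any of mandrel, lac_stick, bangle from where it was at the start of the episode above 0.02 m or angle between mandrel's own z axis and vertical above 0.5 rad).
It also fails if it takes over 45 s, if anything falls off the work surface, if the arm or the gripper's body presses on something with over 40 N, if the wrist force passes 120 N, or if a joint passes its speed limit or range.

## Working session

There is one attempt and no reset: what is moved stays moved. The work goes in short steps, Python scripts to look and compute and a shell command to move; the robot and the scene stay as the last step left them, time stands still between calls to the robot, and variables do not carry over. Pictures are saved under pics/ and viewed, at most 10 in all, crops included, and the job is handed in when it is done.

```bash
ls; mkdir -p pics
python3 - <<'E'
from rig import robot,vision
import cv2,numpy as np
for c in("scene","top"):
    d=vision.camera(c); cv2.imwrite(f"pics/{c}0.png",d["frame"][:,:,::-1]); np.savez(f"{c}.npz",K=d["K"],T=d["cam_to_world"])
    print(c,d["K"].round(1).tolist(),d["cam_to_world"].round(3).tolist())
    for l in("mould","lever","jig","mandrel","lever_grip","lever_foot","stop_face","channel_mouth","pivot"):
        try: print(l,[(np.round(r["point"]).tolist(),round(r["conf"],2)) for r in vision.look_for(c,l)])
        except Exception as e: print(l,e)
o=robot.get_obs();print(o)
E
```

```text
pics
scene [[491.1, 0.0, 321.8], [0.0, 491.1, 245.0], [0.0, 0.0, 1.0]] [[0.421, 0.772, -0.476, 0.934], [0.907, -0.365, 0.21, -0.162], [-0.012, -0.52, -0.854, 0.782], [0.0, 0.0, 0.0, 1.0]]
mould [([268.0, 244.0], 0.97), ([255.0, 427.0], 0.78), ([432.0, 251.0], 0.76), ([154.0, 346.0], 0.71)]
lever [([288.0, 178.0], 0.78)]
jig [([294.0, 212.0], 0.84)]
mandrel []
lever_grip [([287.0, 176.0], 0.67)]
lever_foot [([285.0, 175.0], 0.87), ([323.0, 334.0], 0.16)]
stop_face [([296.0, 215.0], 0.64)]
channel_mouth [([292.0, 216.0], 0.6)]
pivot [([292.0, 214.0], 0.94)]
top [[594.4, 0.0, 323.6], [0.0, 594.4, 233.0], [0.0, 0.0, 1.0]] [[-0.01, -0.992, 0.127, 0.387], [-1.0, 0.013, 0.017, 0.015], [-0.019, -0.127, -0.992, 1.237], [0.0, 0.0, 0.0, 1.0]]
mould [([332.0, 262.0], 0.87), ([255.0, 406.0], 0.83), ([197.0, 254.0], 0.81), ([127.0, 434.0], 0.59), ([259.0, 424.0], 0.52)]
lever [([230.0, 462.0], 0.79), ([260.0, 422.0], 0.5)]
jig [([321.0, 487.0], 0.65), ([257.0, 424.0], 0.55)]
mandrel [([321.0, 487.0], 0.9)]
lever_grip []
lever_foot [([232.0, 458.0], 0.82)]
stop_face [([260.0, 426.0], 0.96)]
channel_mouth [([258.0, 421.0], 0.68)]
pivot [([229.0, 461.0], 0.73), ([259.0, 424.0], 0.57)]
{'time': 1.0, 'q': array([ 1.06451422e+00,  5.27508464e-01,  1.43271932e+00,  4.67908307e-05,
        1.18141787e+00, -1.78524243e-01]), 'joint_velocities': array([ 0.0001523 , -0.00105599,  0.00035351,  0.00140818,  0.00120224,
       -0.00174093]), 'joint_torque': array([-8.93280703e-04, -4.40016460e+01, -1.76991928e+01,  6.32920931e-02,
        5.02011005e-02, -1.12725138e-05]), 'position': array([0.20115678, 0.59170552, 0.23053703]), 'tool_rot': array([ 1.63155151e-01,  9.86600423e-01, -1.76936017e-05, -2.92845298e-05]), 'ft_force': array([-0.25661265,  0.36097657,  0.21338949]), 'moment': array([ 0.04780378,  0.05023605, -0.03208646]), 'grip_force': 0.0, 'grip_width': 0.08722570959892834}
```

View pics/scene0.png

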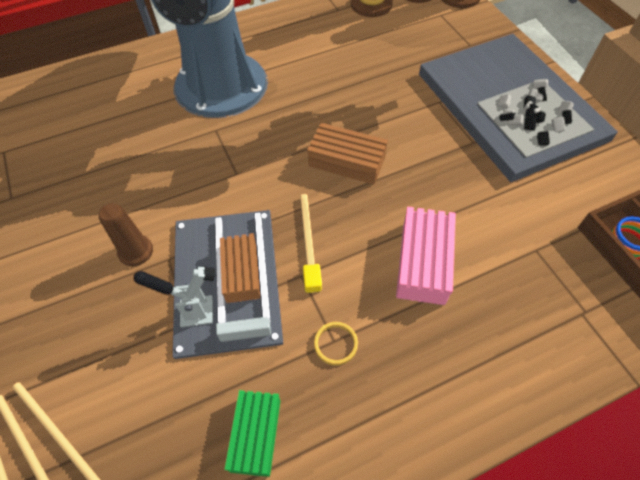

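View pics/top0.png

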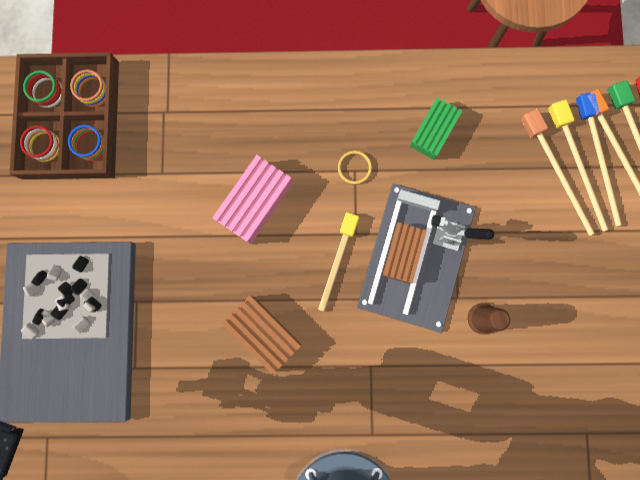

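In the top picture, these could be taken for the mould: brown in the channel (255,406), larger brown (332,262), pink (197,254) and green (127,434), given as row, column. I choose the smaller brown one, in the channel at (255,406). A crop will check that and let me read off the jig corners.

Run:
```python
import cv2
i=cv2.imread("pics/top0.png")[175:345,345:505]
cv2.imwrite("pics/c.png",cv2.resize(i,None,fx=3.5,fy=3.5,interpolation=cv2.INTER_CUBIC))
```

```text
(no output)
```

View pics/c.png

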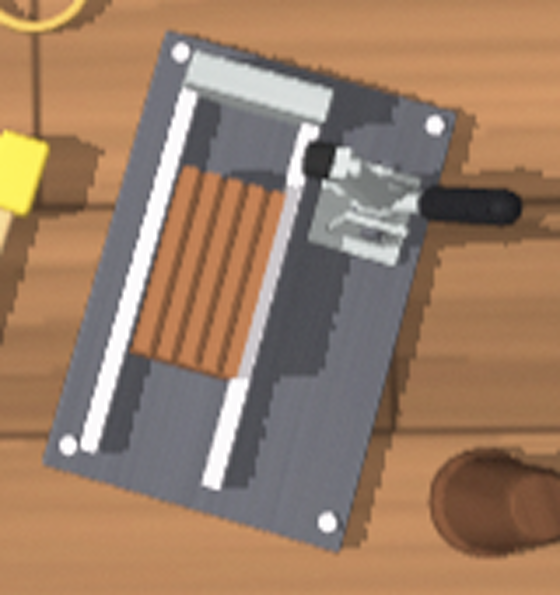

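The crop shows the brown ribbed mould between the white rails, with its near edge from (133,352) to (240,380). The plate corners are at (168,31), (458,112), (340,551) and (44,464), and the grip end is at (520,207).

```bash
cat > h.py <<'E'
import numpy as np
from scipy.optimize import least_squares
d=np.load("top.npz");K,T=d["K"],d["T"]
def px(p):
    c=(np.atleast_2d(p)-T[:3,3])@T[:3,:3]; u=c@K.T; return u[:,:2]/u[:,2:]
def ray(uv,z):
    r=T[:3,:3]@np.linalg.solve(K,[*uv,1]); return T[:3,3]+r*(z-T[2,3])/r[2]
def J(s,p):
    p=np.atleast_2d(p);c,n=np.cos(s[2]),np.sin(s[2]); return np.c_[s[0]+c*p[:,0]-n*p[:,1],s[1]+n*p[:,0]+c*p[:,1],p[:,2]]
def Ji(s,p):
    c,n=np.cos(s[2]),np.sin(s[2]);x,y=p[0]-s[0],p[1]-s[1];return np.array([c*x+n*y,-n*x+c*y,p[2]])
E
python3 - <<'E'
from h import *
cr=lambda a:np.array(a)/3.5+[345,175]-.36
uv=cr([(168,31),(458,112),(340,551),(44,464)])
P=np.array([(.135,.06,.012),(.135,-.12,.012),(-.135,-.12,.012),(-.135,.06,.012)])
r=least_squares(lambda s:(px(J(s,P))-uv).ravel(),[.4,-.1,-.2]);s=r.x
print(s,r.fun.round(2));np.save("jig.npy",s)
for q in cr([(185,165),(133,352),(240,380)]): print("mould top in jig",Ji(s,ray(q,.052)).round(4))
print("stop top",Ji(s,ray(cr((190,85)),.046)).round(4))
print("grip end", (px(J(s,[(.06,-.08-.105*np.sin(.55),.07+.105*np.cos(.55))]))),cr((515,207)))
for n,p in dict(mouth=(-.12,0,.012),grip=(.06,-.124,.142),pivot=(.06,-.08,.07),mandrelguess=(0,-.185,0)).items(): print(n,J(s,p).round(4))
m=ray(cr((487,515)),.03);print("mandrel",m,Ji(s,m))
m=ray((321,309),.01);print("lac near end",m,Ji(s,m))
E
```

```text
[ 0.5014768  -0.12689845 -0.29696583] [-0.32 -0.65  0.35 -0.12  0.4   0.57 -0.44  0.14]
mould top in jig [0.0517 0.03   0.052 ]
mould top in jig [-0.06    0.0296  0.052 ]
mould top in jig [-0.0583 -0.0328  0.052 ]
stop top [0.0987 0.0394 0.046 ]
grip end [[492.48974932 233.9403702 ]] [491.78285714 233.78285714]
mouth [[ 0.3867 -0.0918  0.012 ]]
grip [[ 0.5226 -0.263   0.142 ]]
pivot [[ 0.5354 -0.221   0.07  ]]
mandrelguess [[ 0.4473 -0.3038  0.    ]]
mandrel [ 0.35860486 -0.28259327  0.03      ] [-0.09105881 -0.19068707  0.03      ]
lac near end [0.38735747 0.0431614  0.01      ] [-0.15888713  0.1292225   0.01      ]
```

```bash
cat >> h.py <<'E'
from scipy.spatial.transform import Rotation as Ro
def frac(p,R,w): return ((Ro.from_quat(R).inv().apply(np.array(w)-p))/.3).round(4)
E
python3 - <<'E'
from h import *
from rig import robot
o=robot.get_obs();s=np.load("jig.npy");R=Ro.from_quat(o["tool_rot"])
print("turn", np.degrees(np.arctan2(*R.as_matrix()[1::-1,0]))-180-np.degrees(s[2]))
for w in ([.40,.30,.231],J(s,(-.09,-.001,.2))[0],J(s,(-.09,-.001,.034))[0]): print(np.array(w),frac(o["position"],o["tool_rot"],w))
E
```

```text
turn -1.765271801257775
[0.4   0.3   0.231] [-0.9406 -0.7072 -0.0016]
[ 0.41512359 -0.10151886  0.2       ] [-1.4192 -1.9581  0.1018]
[ 0.41512359 -0.10151886  0.034     ] [-1.4192 -1.9581  0.6551]
```

```bash
python3 -m handwheel '[[-0.12,-0.07,0,0],[-0.24,-0.15,0,0],[-0.36,-0.25,0,0],[-0.48,-0.35,0,0],[-0.58,-0.45,0,0],[-0.68,-0.55,0,0],[-0.77,-0.65,0,-0.005],[-0.84,-0.75,0,-0.005],[-0.9,-0.85,0,-0.005],[-0.94,-0.94,0,-0.005],[-0.94,-1,0,-0.005],[-0.94,-1,0,-0.005],[-0.94,-1,0,-0.005]]' 0 20
python3 - <<'E'
from h import *
from rig import robot
o=robot.get_obs();s=np.load("jig.npy");print(o["time"],o["position"],o["grip_width"])
for w in (J(s,(-.09,-.001,.2))[0],J(s,(-.09,-.001,.034))[0]): print(frac(o["position"],o["tool_rot"],w))
E
```

```text
time: 2.08
position: [0.3718, 0.2164, 0.2308]
tool_rot: [0.149, 0.989, 0.0, 0.0]
ft_force: [-0.2, 0.1, -0.7]
grip_width: 0.0083
grip_force: 0.0
2.0833 [0.37175703 0.21644352 0.23081884] 0.008315573416210247
[-0.4502 -0.9704  0.1022]
[-0.45   -0.9708  0.6555]
```

```bash
python3 -m handwheel '[[-0.04,-0.1,0,0],[-0.09,-0.2,0,0],[-0.14,-0.3,0,0],[-0.19,-0.4,0,0],[-0.23,-0.5,0,0],[-0.28,-0.6,0,0],[-0.32,-0.7,0,0],[-0.37,-0.8,0,0],[-0.41,-0.88,0.03,0],[-0.44,-0.94,0.06,0],[-0.45,-0.97,0.1,0],[-0.45,-0.97,0.15,0],[-0.45,-0.97,0.2,0],[-0.45,-0.97,0.25,0],[-0.45,-0.97,0.25,0]]' 0 20
python3 - <<'E'
from h import *
from rig import robot,vision
import cv2
o=robot.get_obs();s=np.load("jig.npy");print(o["time"],Ji(s,o["position"]),np.degrees(np.arctan2(*Ro.from_quat(o["tool_rot"]).as_matrix()[1::-1,0]))-180-np.degrees(s[2]),frac(o["position"],o["tool_rot"],J(s,(-.09,-.001,.034))[0]))
a=[cv2.resize(vision.camera(c)["frame"][r,k,::-1],(390,500)) for c,r,k in(("top",slice(140,360),slice(330,502)),("scene",slice(180,380),slice(130,286)))]
cv2.imwrite("pics/d.png",np.hstack(a))
E
```

```text
time: 3.33
position: [0.4155, -0.0996, 0.1536]
tool_rot: [0.147, 0.989, 0.001, -0.002]
ft_force: [-0.4, 0.9, 0.1]
grip_width: 0.0005
grip_force: 0.0
3.3333 [-0.09016531  0.0009867   0.15359217] 0.10801255560186718 [-0.0021 -0.0071  0.3986]
```

View pics/d.png

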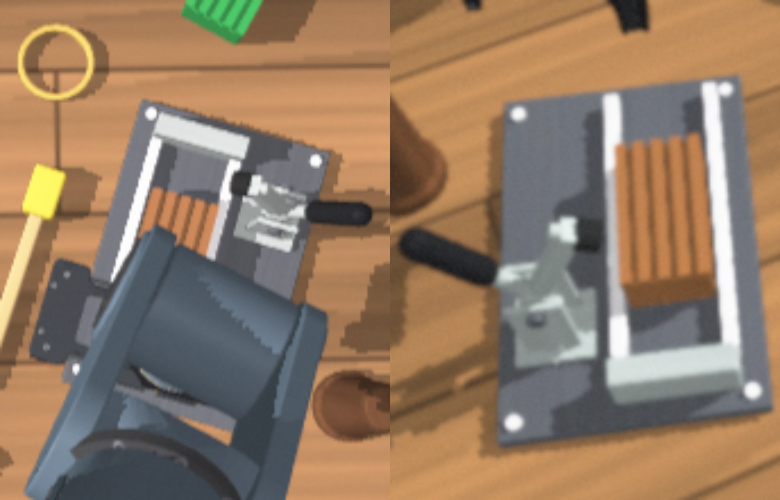

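The gripper is above the open end of the channel. In the right half the mould is undisturbed (its near-camera edge at about (665,295)) and the clamp is open. Next I lower.

```bash
python3 -m handwheel '[[0,-0.004,0.08,0],[0,-0.004,0.16,0],[0,-0.004,0.24,0],[0,-0.004,0.31,0],[0,-0.004,0.36,0],[0,-0.004,0.39,0],[0,-0.004,0.4,0],[0,-0.004,0.4,0]]'
python3 -m handwheel '[[-0.02,0,0,0],[-0.04,0,0,0],[-0.06,0,0,0],[-0.08,0,0,0],[-0.095,0,0,0],[-0.11,0,0,0],[-0.12,0,0,0],[-0.13,0,0,0],[-0.14,0,0,0],[-0.15,0,0,0],[-0.16,0,0,0],[-0.17,0,0,0],[-0.18,0,0,0],[-0.19,0,0,0],[-0.195,0,0,0],[-0.2,0,0,0]]'
python3 - <<'E'
from h import *
from rig import robot
o=robot.get_obs();s=np.load("jig.npy");print(o["time"],Ji(s,o["position"]),o["ft_force"])
E
```

```text
time: 4.1
position: [0.416, -0.102, 0.0356]
tool_rot: [0.147, 0.989, -0.0, 0.0]
ft_force: [-0.6, 0.4, 0.2]
grip_width: 0.0003
grip_force: 0.0
time: 5.43
position: [0.473, -0.1197, 0.0355]
tool_rot: [0.148, 0.989, -0.0, 0.0]
ft_force: [-2.1, 1.1, 1.8]
grip_width: 0.0004
grip_force: 1.0
5.4333 [-0.02929559 -0.00142088  0.0355176 ] [-2.14517852  1.05630509  1.82620916]
```

```bash
python3 -m handwheel '[[-0.01,0,0,0],[-0.02,0,0,0],[-0.027,0,0,0],[-0.03,0,0,0],[-0.033,0,0,0],[-0.033,0,0,0]]'
python3 -m handwheel '[[-0.003,0,0,0],[-0.006,0,0,0],[-0.006,0,0,0]]'
```

```text
time: 5.93
position: [0.4813, -0.1221, 0.0355]
tool_rot: [0.148, 0.989, 0.0, -0.001]
ft_force: [-4.5, 0.2, 1.1]
grip_width: 0.0007
grip_force: 1.9
time: 6.18
position: [0.4814, -0.1219, 0.0355]
tool_rot: [0.147, 0.989, 0.001, -0.003]
ft_force: [-7.0, 0.6, 5.0]
grip_width: 0.0006
grip_force: 3.3
```

```bash
python3 -m handwheel '[[-0.006,0,0,0],[-0.012,0,0,0],[-0.018,0,0,0],[-0.018,0,0,0],[-0.018,0,0,0]]'
python3 - <<'E'
from h import *
from rig import robot,vision
import cv2
o=robot.get_obs();s=np.load("jig.npy");print(o["time"],Ji(s,o["position"]),o["ft_force"])
cv2.imwrite("pics/e.png",cv2.resize(vision.camera("scene")["frame"][180:380,130:300,::-1],(510,600)))
E
```

```text
time: 6.6
position: [0.4815, -0.1215, 0.035]
tool_rot: [0.147, 0.989, 0.002, -0.008]
ft_force: [-13.5, 0.0, 7.3]
grip_width: 0.0006
grip_force: 6.9
6.6 [-0.02071008 -0.00067582  0.03501512] [-13.52313501   0.03586271   7.25110333]
```

View pics/e.png

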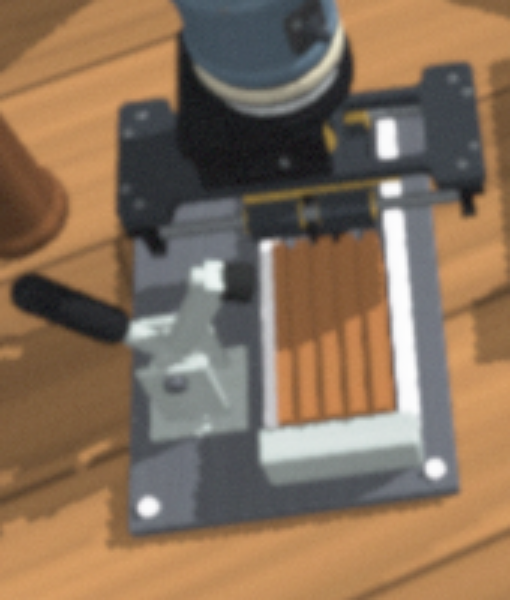

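The mould's far edge (about (340,420)) meets the stop, the force climbs without any motion, and the lever is still open. I back off, rise, and work out the move to the lever.

```bash
python3 -m handwheel '[[0.05,0,0,0],[0.1,0,0,0],[0.15,0,0,0],[0.15,0,-0.06,0],[0.15,0,-0.16,0],[0.15,0,-0.27,0],[0.15,0,-0.38,0],[0.15,0,-0.48,0],[0.15,0,-0.55,0],[0.15,0,-0.57,0],[0.15,0,-0.57,0]]'
python3 - <<'E'
from h import *
from rig import robot
o=robot.get_obs();s=np.load("jig.npy");print(o["time"],Ji(s,o["position"]),o["ft_force"])
for p in [(.06,-.19,.2),(.06,-.19,.142),(.06,-.085,.142)]: print(frac(o["position"],o["tool_rot"],J(s,p)[0]))
E
```

```text
time: 7.57
position: [0.4483, -0.1124, 0.2085]
tool_rot: [0.148, 0.989, -0.001, 0.004]
ft_force: [-0.1, 0.6, -0.5]
grip_width: 0.0006
grip_force: 0.0
7.5667 [-0.05513676 -0.00167205  0.20852875] [-0.12454235  0.62436019 -0.51911332]
[-0.3832 -0.6279  0.0321]
[-0.3817 -0.6277  0.2254]
[-0.3819 -0.2777  0.225 ]
```

```bash
python3 -m handwheel '[[0,-0.08,0,0],[-0.04,-0.18,0,0],[-0.1,-0.28,0,0],[-0.16,-0.38,0,0],[-0.22,-0.48,0,0],[-0.28,-0.56,0,0],[-0.34,-0.61,0,0],[-0.38,-0.63,0,0],[-0.38,-0.63,0.06,0],[-0.38,-0.63,0.13,0],[-0.38,-0.63,0.19,0],[-0.38,-0.63,0.22,0],[-0.38,-0.63,0.22,0],[-0.38,-0.63,0.22,0]]'
python3 - <<'E'
from h import *
from rig import robot,vision
import cv2
o=robot.get_obs();s=np.load("jig.npy");print(o["time"],Ji(s,o["position"]),o["ft_force"])
for p in [(.06,-.085,.142),(.06,-.065,.142)]: print(frac(o["position"],o["tool_rot"],J(s,p)[0]))
cv2.imwrite("pics/f.png",cv2.resize(vision.camera("scene")["frame"][180:380,90:300,::-1],(630,600)))
E
```

```text
time: 8.73
position: [0.4996, -0.3251, 0.1392]
tool_rot: [0.148, 0.989, 0.001, -0.001]
ft_force: [-0.5, -0.3, 0.2]
grip_width: 0.0005
grip_force: 0.0
8.7333 [ 0.05619024 -0.19010299  0.13918769] [-0.45408134 -0.27671114  0.21376797]
[-0.0129  0.3503 -0.009 ]
[-0.0129  0.417  -0.009 ]
```

View pics/f.png

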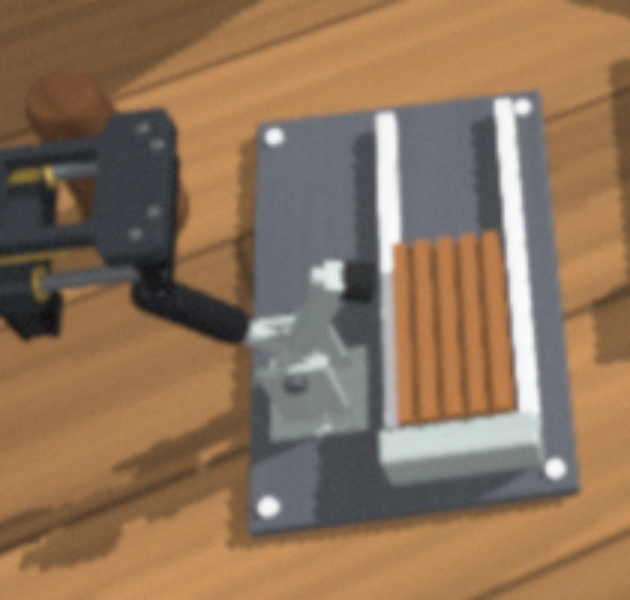

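The mould is home, with its near edge at about (445,240). The fingers are beside the grip's end (about (150,290)), on the -y side. I raise a few mm and push towards +y in steps.

```bash
python3 -m handwheel '[[-0.006,0.01,-0.02,0],[-0.013,0.03,-0.03,0],[-0.013,0.05,-0.03,0],[-0.013,0.07,-0.03,0],[-0.013,0.09,-0.03,0],[-0.013,0.11,-0.03,0],[-0.013,0.13,-0.03,0],[-0.013,0.15,-0.03,0],[-0.013,0.17,-0.03,0],[-0.013,0.19,-0.03,0]]'
python3 -m handwheel '[[0,0.02,0,0],[0,0.04,0,0],[0,0.06,0,0],[0,0.08,0,0]]'
```

```text
time: 9.62
position: [0.5217, -0.2763, 0.1517]
tool_rot: [0.147, 0.989, -0.005, 0.003]
ft_force: [-2.6, -6.9, 5.4]
grip_width: 0.0002
grip_force: 4.0
time: 9.95
position: [0.5281, -0.2498, 0.1504]
tool_rot: [0.148, 0.989, -0.001, 0.001]
ft_force: [-0.2, -1.3, 2.0]
grip_width: 0.0006
grip_force: 1.1
```

```bash
python3 -m handwheel '[[0,0.03,0,0],[0,0.06,0,0],[0,0.09,0,0],[0,0.12,0,0],[0,0.14,0,0],[0,0.14,0,0],[0,0.14,0,0]]'
python3 -m handwheel '[[0,-0.06,0,0],[0,-0.15,0,0],[0,-0.25,0,0],[0,-0.35,0,0],[0,-0.4,-0.08,0],[0,-0.4,-0.18,0],[0,-0.4,-0.28,0],[0,-0.4,-0.3,0],[0,-0.4,-0.3,0],[0,-0.4,-0.3,0]]'
python3 - <<'E'
from h import *
from rig import robot,vision
import cv2
o=robot.get_obs();s=np.load("jig.npy");print(o["time"],Ji(s,o["position"]),o["ft_force"])
a=[cv2.resize(vision.camera(c)["frame"][r,k,::-1],(390,500)) for c,r,k in(("top",slice(140,360),slice(330,502)),("scene",slice(180,380),slice(130,286)))]
cv2.imwrite("pics/g.png",np.hstack(a))
E
```

```text
time: 10.53
position: [0.5396, -0.2083, 0.1494]
tool_rot: [0.147, 0.989, 0.0, -0.0]
ft_force: [-0.3, -0.5, 0.1]
grip_width: 0.0008
grip_force: 0.0
time: 11.37
position: [0.5041, -0.3237, 0.2393]
tool_rot: [0.148, 0.989, 0.0, -0.0]
ft_force: [0.1, -0.1, -0.6]
grip_width: 0.0
grip_force: 0.0
11.3667 [ 0.06005365 -0.18741242  0.23929518] [ 0.09579824 -0.09298103 -0.57163207]
```

View pics/g.png

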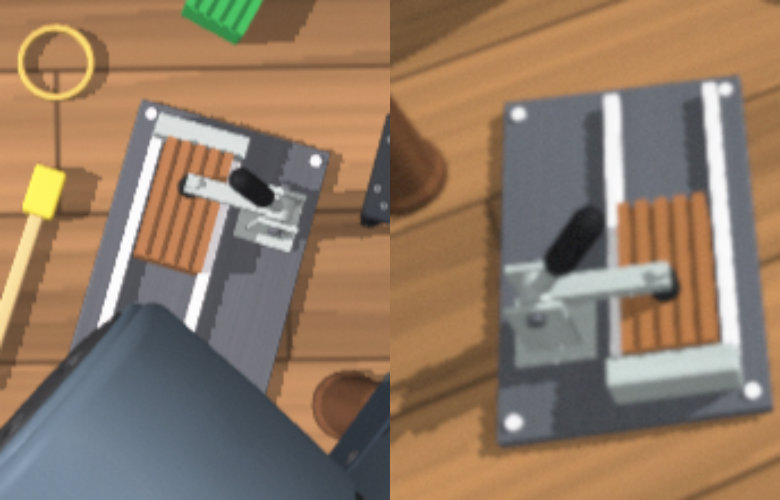

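The lever has snapped over: its foot is on the mould (left picture (187,185), right (665,288)). The mould meets the stop, the bystanders have not moved, and the robot is clear.

```bash
python3 -c "
from rig import job
print(job.hand_in())"
```

```text
the job is handed in; nothing more can be done
None
```

I pushed the mould home against the end stop and flipped the clamp lever over so its foot rests on the mould. I handed the job in at about 11.5 s; the hand-in returned no verdict.

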